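# Lift the banchan carrier out of the flip-top box

## Robot

A 6-joint arm with a two-finger parallel gripper is mounted at the origin on the work surface. World frame = base frame: x ahead of the robot, y to its left, z up, the work surface at z = 0. Lengths are in mm, angles in rad, forces in N, time in s.
With the tool pointing down it reaches from about 350 to 775 mm from the base axis. Payload 7.3 kg.
Tool frame: the origin (TCP) lies between the finger pads; the fingertips stand 22 mm ahead of it and the grasp point (between the pads) lies 3 mm ahead of it; z points along the fingers, x is the direction in which the jaws open and shut, and the axes are right-handed (so a half turn about z gives the same grasp; the last joint's range is limited). The gripper opens to 92 mm and grips with 3 to 60 N. Pads are 19 mm wide; open, the fingers measure 130 mm over their backs; the gripper's body (75 mm by 190 mm) begins 47 mm behind the grasp point.
Start: joints at [1.094, 0.342, 1.524, -0, 1.275, -0.146], TCP at [170.505, 496.559, 248.741] pointing down, gripper open.
Joint ranges: [-2.53, 2.53], [-0.77, 2.02], [0.04, 2.7], [-1, 4.14], [0.28, 2.66], [-3.11, 3.11]. Speed limits (rad/s): [2.57, 2.57, 3.14, 3.14, 3.14, 3.14].

## Interface

Orientations are given as [roll, pitch, yaw] about the fixed x, y, z axes, in that order (R = Rz(yaw) Ry(pitch) Rx(roll)).
In Python, from plant import * gives the robot as it stands. The module is installed in compiled form; this text tells all that it offers.
- The arm moves only by the shell command python3 -m handwheel 'ROWS' [OPENING]. ROWS is a JSON object of lists of equal length, an entry for each row: "translation": the shift along the world's x, y, z in units of 15 cm (1.0 is 15 cm), a list of three; "twist": the turn about the world's z in units of 90 degrees (1.0 is 90 degrees). In form: {"translation": [[tx, ty, tz], ...], "twist": [twist, ...]}. A call has exactly 8 rows; each row shifts and turns the pose as measured when the row begins; what a row does not reach is not made up. A row lasts 1/8 s, in which the tool goes at most 62.5 mm and 10.7 degrees, less where a joint would pass 70% of its speed; a pose out of reach is approached as far as the arm can. A call with a number of a shift or a turn outside -1 to 1 is refused whole. A call with a gripper value outside its range is refused whole. OPENING is the closure in counts, from 0 (fully open) to 255 (shut), set as the call begins (- or left out, the last holds). The fingers move at their own pace and stop on an object; the grip force is fixed at half the most. Time passes only in rows, so rows that do not move let the fingers close, or fill a call up. It gives the time, the measured TCP pose, the force and the opening at its end, in the units of the state.
- get_obs(): the state, without advancing time (a new reading comes with each control period).
- capture(name): name is "scene" or "top" or "wrist"; returns a dict with "img" (480x640x3 uint8, red, green, blue), "vertical_fov" (degrees; the focal length in pixels is half the picture's height over the tangent of half this angle, whatever the lens; pixels are square), "cx", "cy" (the principal point, pixels), "world_from_camera" (4x4, takes a point from camera to world coordinates). Camera axes: x right, y up, looking along -z (the intrinsics and any distortion apply to the point x, -y, -z); pixel columns grow to the right and rows downward; lengths in mm; the calibration is good to about 2 mm. A picture is of the moment at which its call begins. There is no depth.
- close_job(): hands the job in, once; it reports no verdict.
Trained networks look in the newest picture that a camera, given by its name, has taken for a name from the list of things; names that differ only in an ending like _2 or _b are one class to them, and where a whole thing is asked for, a point or a joint stands for the part that bears it (a point fixed in the world has none). Each returns a list of dicts, best first, with "score" (0 to 1); they miss things now and then, are a little off and sometimes report something else, mostly with a low value. They report only what shows in the picture. A call takes as long as a camera call.
- search_frame(camera, label): "position" ([x, y, z] in mm, in the coordinates of the camera as it stood for that picture, good to about 4 mm: the middle of the surface that is visible of it).
- spot_point(camera, label): "position" ([x, y, z] in mm, in the coordinates of the camera as it stood for that picture, good to about 4 mm: a listed point, or the origin of a listed thing).
The state is a dict: "time": time; "joint_positions": joint angles; "dq": joint speeds; "tau": joint torques, N m; "tool_pos": TCP position; "tcp_rot": TCP orientation; "contact_force": force on the tool from outside, world axes, zero at the start; "moment": the same for the moment, N m; "grip_width": finger opening in mm.
Only numpy, scipy, OpenCV 4.12 (cv2) and the standard library are available. Lean on these libraries where they do the work, as an engineer would, in place of code of your own. Each camera call takes 0.05 s, during which the arm holds its last target.

## Task

Flip the storage box's lid open all the way until it leans back on its stop, then lift the steel carrier tray out by its bridge handle with both little dishes still standing in it, so that the box can be wiped out. Keep the tray level on the way and finish holding it still and level in the air in the gripper, its underside at least 4 cm above the box's rim and touching neither box nor lid, with the lid still open; do not put it down, and do not knock over or push away the cup, jar and ladle standing round the box.

Things in the scene. Friction and masses are not known exactly. Their poses are not given: they have to be found in the camera images.
- box: Mint plastic flip-top storage box, fixed, outside 150 (x) x 250 (y) x 100 (z, to its rim) mm, walls and floor 4 mm thick. Origin: centre of its underside on the counter. Its -x side is the front (towards the robot), the lid is hinged along its +x rim, its y runs along the hinge. When open, the lid stands up behind that rim, leaning about 19 degrees away from the box.
- lid (a joint): Angle of the box's lid in rad: 0 closed flat on the rim (as at the start), 1.9 fully open against its stop, leaning back past the vertical. The hinge is light (lid 0.15 kg): let go before about 1.6 it falls shut, beyond about 1.7 it falls open onto the stop by itself and stays there.
- lid_hinge (a point): Middle of the lid's hinge axis, at the middle of the box's +x rim, 100 mm above the counter. Turns with the lid; its y axis is the hinge axis (the lid's front edge rises as the angle grows).
- lid_tab (a point): Grip point of the lid's pull tab: a flat tongue in the lid's plane, 28 mm wide (y, along the hinge), 10 mm thick (z), sticking out 50 mm from the middle of the lid's front edge. The point lies 34 mm out from that edge, half-way through the thickness, 186 mm from the hinge axis along the lid's -x and 4 mm along its z. x points from tab to hinge. Closed, it is 104 mm above the counter.
- tray_handle (a point): Centre of the grip bar of the steel carrier tray in the box: bar 106 mm long (x, from the box's front to its hinge side), 12 mm wide (y), 16 mm high (z, up), on two thin uprights at x = +-50 mm, spanning the middle of the tray. The tray's underside is 72 mm below this point. At the start it is 76 mm above the counter, hidden under the lid.
- tray: The same carrier tray: 126 (x) x 222 (y) mm with a 12 mm edge, 3 mm sheet, about 0.25 kg, standing loose on the box's floor with 4 to 13 mm of play to the walls. Origin at the centre of its underside.
- dish_a_mid (a point): Middle (half-way up) of one brown ceramic banchan dish, round, 74 mm across the rim, 54 mm across the foot, 24 mm high, 0.08 to 0.17 kg, standing loose in the tray about 62 mm to one side (along the tray's y) of the handle. Its top is 45 mm below the handle bar's centre.
- dish_b_mid (a point): The same for the other, equal dish, on the other side of the handle (its weight may differ).
- cup: Bystander: white ceramic cup, 72 mm wide, 80 mm high, standing beside one end of the box; origin at the centre of its underside.
- jar: Bystander: amber glass jar, 68 mm wide, 85 mm high, beside the other end of the box; origin at the centre of its underside.
- ladle: Bystander: ladle with a silicone bowl, 310 mm long, lying behind the box (beyond its hinge), under 30 mm high; origin near its middle on the counter.

How it is judged (in metres and radians):
On the way, in this order (a step that is already met when the one before it is completed fails the run):
1. the lid is open on its stop (value of joint lid above 1.8 rad), for 0.2 s.
2. the tray is clear above the box, with its dishes (height (world z) of tray_handle above 0.212 m and contact force between tray and box below 0.1 N and z of each of dish_a_mid, dish_b_mid in the frame of tray_handle below -0.045 m and distance between each of dish_a_mid, dish_b_mid and tray_handle below 0.105 m), for 0.2 s.
At the end, for the whole second after the job is handed in: The tray hangs in the gripper, underside at least 40 mm above the box's rim, within 8 degrees of level and still (under 30 mm/s and 0.2 rad/s), touching neither box nor lid; both dishes stand in it; the lid is open at 1.75 rad or more (all of step 2 and angle between tray_handle's own z axis and vertical below 0.14 rad and linear speed of tray below 0.03 m/s and angular speed of tray below 0.2 rad/s and contact force between tray and the fingers above 1 N and value of joint lid above 1.75 rad); the arm keeps its last pose, push and grip.
It fails at once if the tray is tipped more than 17 degrees (angle between tray_handle's own z axis and vertical above 0.3 rad).
It fails at once if a dish is tipped over (angle between any of dish_a_mid, dish_b_mid's own z axis and vertical above 0.5 rad).
It fails at once if the cup, jar or ladle is pushed away by more than 30 mm or knocked over (distance of any of cup, jar, ladle from where it was at the start of the episode above 0.03 m or angle between any of cup, jar, ladle's own z axis and vertical above 0.4 rad).
It also fails if it takes over 58 s, if anything falls off the work surface, if the arm or the gripper's body presses on something with over 40 N, if the wrist force passes 120 N, or if a joint passes its speed limit or range.

## Working session

There is one attempt and no reset: what is moved stays moved. The work goes in short steps, Python scripts to look and compute and a shell command to move; the robot and the scene stay as the last step left them, time stands still between calls to the robot, and variables do not carry over. Pictures are saved under pics/ and viewed, and the job is handed in when it is done.

```bash
mkdir -p pics; ls; cat > h.py <<'E'
from plant import *
import numpy as np, cv2
def shot(cam,fn):
    c=capture(cam); cv2.imwrite('pics/'+fn,c['img'][:,:,::-1]); return c
def w(c,p):
    T=np.array(c['world_from_camera']); return (T@np.r_[p,1])[:3]
def find(c,cam,label,f=None):
    for n,fn in (('sf',search_frame),('sp',spot_point)):
        try:
            r=fn(cam,label)
            print(cam,label,n,[(np.round(w(c,d['position'])).tolist(),round(d['score'],2)) for d in r[:3]])
        except Exception as e: print(label,n,e)
E
python3 - <<'E'
from h import *
o=get_obs()
for k in o: print(k,np.round(o[k],3))
for cam in ('scene','top'):
    c=shot(cam,cam+'0.png'); print(np.round(c['world_from_camera'],2).tolist(),c['vertical_fov'],c['cx'],c['cy'],[k for k in c])
    for l in ('box','lid_tab','lid_hinge','cup','jar','ladle'): find(c,cam,l)
E
```

```text
pics
time 0.0
joint_positions [ 1.094  0.343  1.525  0.     1.275 -0.146]
dq [ 0.003 -0.     0.002  0.001 -0.001  0.001]
tau [ 1.0000e-03 -4.3124e+01 -2.4423e+01  7.2000e-02  5.6000e-02 -0.0000e+00]
tool_pos [170.313 496.213 248.037]
tcp_rot [-3.141e+00  2.000e-03  1.240e+00]
contact_force [ 0.216 -0.106  0.439]
moment [ 0.01   0.005 -0.007]
grip_width 91.421
[[0.65, -0.54, 0.53, 1218.02], [0.76, 0.46, -0.45, -473.64], [0.0, 0.7, 0.71, 925.62], [0.0, 0.0, 0.0, 1.0]] 44.03146534852666 309.99954538203934 237.46731323075466 ['img', 'vertical_fov', 'cx', 'cy', 'world_from_camera']
scene box sf [([570.0, -126.0, 103.0], 0.83)]
scene box sp [([534.0, -104.0, -2.0], 0.75)]
scene lid_tab sf [([547.0, -114.0, 110.0], 0.97)]
scene lid_tab sp [([427.0, -112.0, 102.0], 0.67)]
scene lid_hinge sf [([547.0, -117.0, 107.0], 0.86)]
scene lid_hinge sp [([615.0, -96.0, 98.0], 0.66)]
scene cup sf [([559.0, 101.0, 56.0], 0.88)]
scene cup sp [([556.0, 101.0, 0.0], 0.89)]
scene jar sf [([576.0, -293.0, 59.0], 0.65)]
scene jar sp [([555.0, -286.0, -4.0], 0.61)]
scene ladle sf [([709.0, 54.0, 13.0], 0.8)]
sc
[... 163 characters left out ...]
18608115 326.54039692983133 237.95112142127422 ['img', 'vertical_fov', 'cx', 'cy', 'world_from_camera']
top box sf [([534.0, -103.0, 109.0], 0.67)]
top box sp [([537.0, -104.0, -2.0], 0.87)]
top lid_tab sf [([533.0, -102.0, 111.0], 0.92)]
top lid_tab sp [([427.0, -116.0, 104.0], 0.83), ([539.0, -106.0, -1.0], 0.7)]
top lid_hinge sf [([535.0, -109.0, 115.0], 0.9)]
top lid_hinge sp [([610.0, -98.0, 100.0], 0.6)]
top cup sf [([558.0, 107.0, 23.0], 0.65)]
top cup sp [([554.0, 103.0, 3.0], 0.73)]
top jar sf [([555.0, -278.0, 84.0], 0.95)]
top jar sp [([556.0, -288.0, -3.0], 0.69), ([611.0, -97.0, 102.0], 0.37)]
top ladle sf [([714.0, 54.0, 17.0], 0.81)]
top ladle sp [([722.0, -59.0, -1.0], 0.72)]
```

View pics/top0.png

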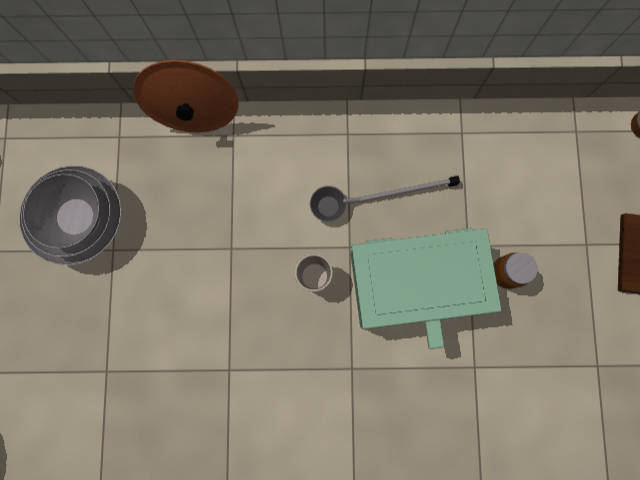

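View pics/scene0.png

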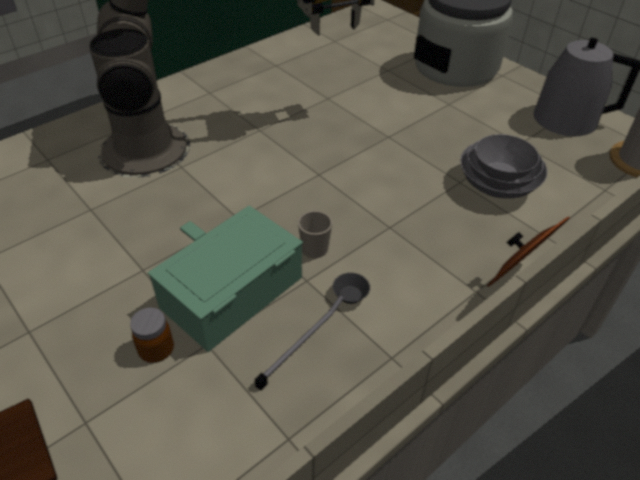

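The top view shows the box centred near (425,280), its tab at (435,335), the cup at (314,273), the jar at (518,268) and the ladle behind. The scene view agrees. I'll refine the yaw from the lid's outline.

```bash
cat >> h.py <<'E'
def ray(c,u,v,z):
    f=240/np.tan(np.radians(c['vertical_fov']/2)); T=np.array(c['world_from_camera'])
    d=T[:3,:3]@np.array([(u-c['cx'])/f,-(v-c['cy'])/f,-1]); o=T[:3,3]
    return o+d*(z-o[2])/d[2]
E
python3 - <<'E'
from h import *
c=shot('top','top1.png'); im=c['img'].astype(int)
m=((im[:,:,1]-im[:,:,0]>25)&(im[:,:,1]>110)).astype(np.uint8)
m=cv2.morphologyEx(m,cv2.MORPH_OPEN,np.ones((3,3)))
cs,_=cv2.findContours(m,cv2.RETR_EXTERNAL,cv2.CHAIN_APPROX_NONE); k=max(cs,key=cv2.contourArea)
# tab: rows > lower; approx polygon
ap=cv2.approxPolyDP(k,3,True)[:,0]
for p in ap: print(p,np.round(ray(c,*p,106),1))
for l in ('lid_tab','lid_hinge'): find(c,'top',l)
v=cv2.imread('pics/top1.png')[200:380,290:560]; cv2.imwrite('pics/top1z.png',cv2.resize(v,None,fx=2.9,fy=2.9))
E
```

```text
[486 230] [ 625.9 -218.3  106. ]
[466 229] [ 628.2 -181.3  106. ]
[352 246] [599.   30.8 106. ]
[363 327] [451.2  13.9 106. ]
[427 319] [ 464.1 -101.9  106. ]
[429 347] [ 414.5 -103.4  106. ]
[443 345] [ 417.7 -128.6  106. ]
[440 317] [ 467.3 -125.6  106. ]
[500 310] [ 478.6 -234.7  106. ]
top lid_tab sf [([532.0, -103.0, 111.0], 0.71)]
top lid_tab sp [([428.0, -114.0, 105.0], 0.81)]
top lid_hinge sf [([536.0, -108.0, 110.0], 0.59)]
top lid_hinge sp [([613.0, -97.0, 100.0], 0.94)]
```

View pics/top1z.png

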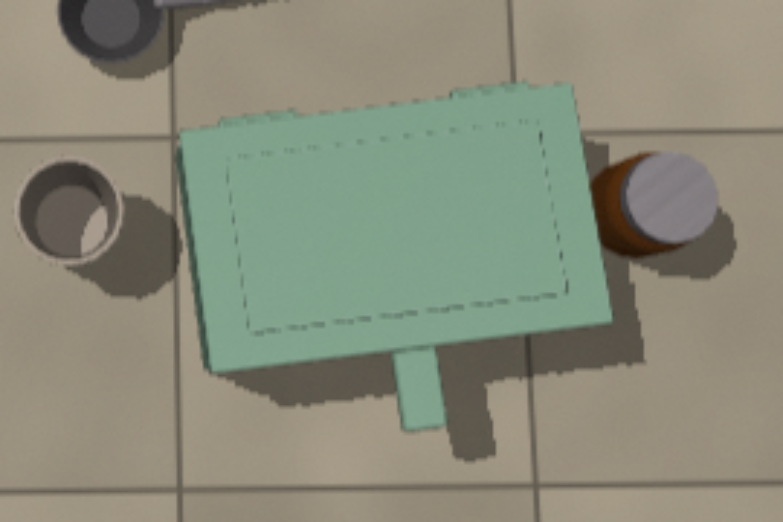

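```bash
python3 -m handwheel '{"translation": [[0.25,-0.27,0],[0.25,-0.27,0],[0.25,-0.27,0],[0.25,-0.27,0],[0.25,-0.27,0],[0.25,-0.27,0],[0.03,-0.35,0],[0.03,-0.35,0]], "twist": [0.07,0.07,0.07,0.07,0,0,0,0]}' 0
```

```text
time: 2.55
tool_pos: [410.4, 140.4, 249.1]
tcp_rot: [3.138, -0.002, 1.702]
contact_force: [0.2, -0.1, -0.2]
grip_width: 91.7
```

```bash
python3 -m handwheel '{"translation": [[0.027,-0.34,0],[0.027,-0.34,0],[0.027,-0.34,0],[0.027,-0.34,0],[0.027,-0.33,0],[0,0,-0.15],[0,0,-0.15],[0,0,0]], "twist": [-0.014,0,0,0,0,0,0,0]}' 0
python3 - <<'E'
from h import *
for cam in ('wrist','top'):
    c=shot(cam,cam+'2.png')
    for l in ('lid_tab',): find(c,cam,l)
print(get_obs()['tool_pos'],get_obs()['tcp_rot'])
E
```

```text
time: 3.55
tool_pos: [431.0, -126.3, 204.6]
tcp_rot: [3.132, 0.0, 1.672]
contact_force: [-0.7, -0.5, 0.6]
grip_width: 91.8
wrist lid_tab sf [([506.0, -116.0, 106.0], 0.71)]
wrist lid_tab sp [([428.0, -114.0, 101.0], 0.95)]
top lid_tab sf [([544.0, -95.0, 111.0], 0.6)]
top lid_tab sp [([427.0, -115.0, 104.0], 0.69), ([557.0, -290.0, -3.0], 0.6), ([538.0, -103.0, -1.0], 0.38)]
[ 432.22348436 -126.35626907  206.47158054] [3.12845560e+00 2.62717621e-03 1.67332425e+00]
```

View pics/wrist2.png

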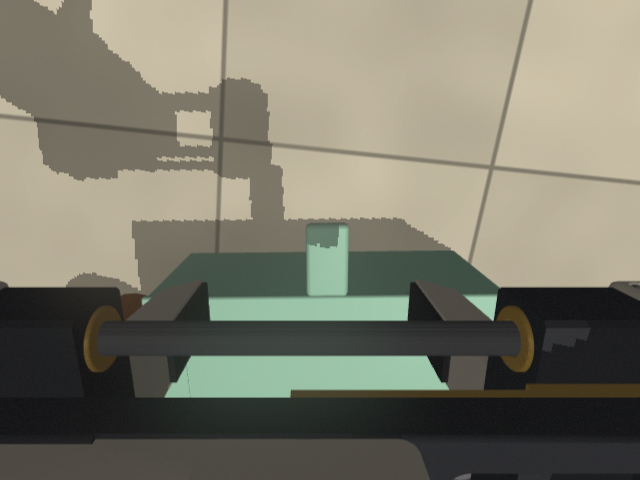

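The wrist view shows the tab at (327,260), with the lid's front edge level, so the yaw is right. The tab is 12 mm off sideways, so I'll shift across and then go down.

```bash
python3 -m handwheel '{"translation": [[-0.015,0.08,0],[0,0,-0.16],[0,0,-0.16],[0,0,-0.16],[0,0,-0.16],[0,0,0],[0,0,0],[0,0,0]], "twist": [0,0,0,0,0,0,0,0]}' 0
```

```text
time: 4.85
tool_pos: [431.3, -109.8, 112.7]
tcp_rot: [3.121, 0.006, 1.676]
contact_force: [1.1, -1.1, -0.5]
grip_width: 91.9
```

```bash
python3 -m handwheel '{"translation": [[-0.015,-0.025,-0.037],[0,0,0],[0,0,0],[0,0,0],[0,0,0],[0,0,0],[0,0,0],[0,0,0]], "twist": [0,0,0,0,0,0,0,0]}' 255
python3 - <<'E'
from h import *
c=shot('wrist','wrist3.png');c=shot('scene','scene3.png');print(get_obs()['tool_pos'],get_obs()['grip_width'],get_obs()['contact_force'])
E
```

```text
time: 5.85
tool_pos: [429.6, -114.3, 108.1]
tcp_rot: [3.119, 0.008, 1.676]
contact_force: [0.2, -0.9, 0.6]
grip_width: 27.3
[ 429.5822311  -114.31498256  108.09915235] 27.777675452140187 [ 0.12817629 -0.30691903  0.05067871]
```

View pics/wrist3.png

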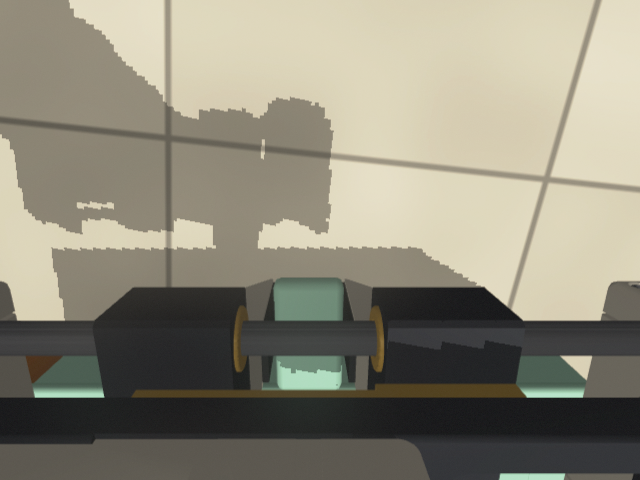

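View pics/scene3.png

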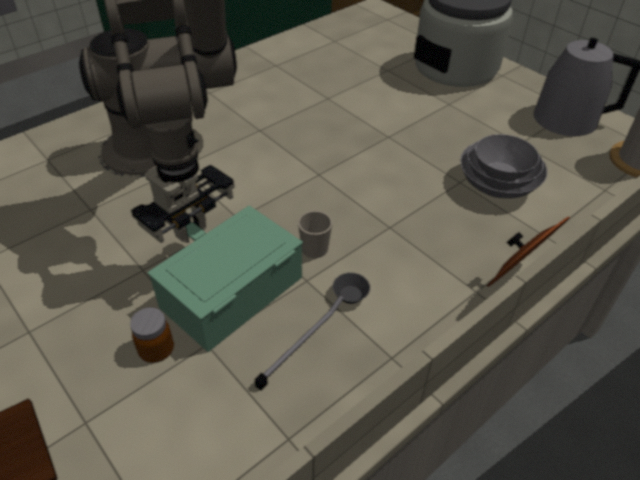

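```bash
cat >> h.py <<'E'
H=np.array([615,-94.5,100.]); D=np.array([.9943,.106])
def tcp(th):
    x=-186*np.cos(th)+4*np.sin(th); z=186*np.sin(th)+4*np.cos(th)
    return np.array([H[0]+D[0]*x,H[1]+D[1]*x,H[2]+z+3.5])
def theta():
    p=np.array(get_obs()['tool_pos']); q=p-[*H[:2],103.5]; x=q[:2]@D
    return np.arctan2(q[2],-x)-np.arctan2(4,186), np.hypot(x,q[2])
def table(t0,t1,n):
    p=np.array(get_obs()['tool_pos']); 
    for t in np.linspace(t0,t1,n+1)[1:]:
        d=tcp(t)-p; p=tcp(t); print(round(t,2),np.round(d/150,3),np.round(p))
E
python3 - <<'E'
from h import *
print(theta()); table(0,.8,8)
E
```

```text
(np.float64(0.0031583935673846937), np.float64(186.51798723375256))
0.1 [0.012 0.002 0.12 ] [ 431. -114.  126.]
0.2 [0.021 0.002 0.122] [ 435. -114.  144.]
0.3 [0.033 0.004 0.119] [ 439. -113.  162.]
0.4 [0.045 0.005 0.116] [ 446. -112.  180.]
0.5 [0.056 0.006 0.11 ] [ 455. -112.  196.]
0.6 [0.067 0.007 0.104] [ 465. -111.  212.]
0.7 [0.077 0.008 0.097] [ 476. -109.  226.]
0.8 [0.086 0.009 0.089] [ 489. -108.  240.]
```

```bash
python3 -m handwheel '{"translation": [[0.012,0.002,0.12],[0.021,0.002,0.122],[0.033,0.004,0.119],[0.045,0.005,0.116],[0.056,0.006,0.11],[0,0,0],[0,0,0],[0,0,0]], "twist": [0,0,0,0,0,0,0,0]}'
python3 - <<'E'
from h import *
t=theta();print(t); shot('scene','scene4.png');print(get_obs()['contact_force'],get_obs()['grip_width']); table(t[0],t[0]+.6,6)
E
```

```text
time: 6.95
tool_pos: [454.1, -111.5, 196.0]
tcp_rot: [3.122, 0.007, 1.677]
contact_force: [0.3, -1.3, -0.4]
grip_width: 28.3
(np.float64(0.4977621685051124), np.float64(186.34022915715727))
[-0.05141874 -0.82707415  0.22171642] 27.837525517780662
0.6 [0.068 0.006 0.104] [ 464. -111.  211.]
0.7 [0.076 0.008 0.097] [ 476. -109.  226.]
0.8 [0.086 0.009 0.089] [ 489. -108.  239.]
0.9 [0.094 0.01  0.08 ] [ 503. -106.  251.]
1.0 [0.102 0.011 0.07 ] [ 518. -105.  262.]
1.1 [0.108 0.012 0.06 ] [ 534. -103.  271.]
```

View pics/scene4.png

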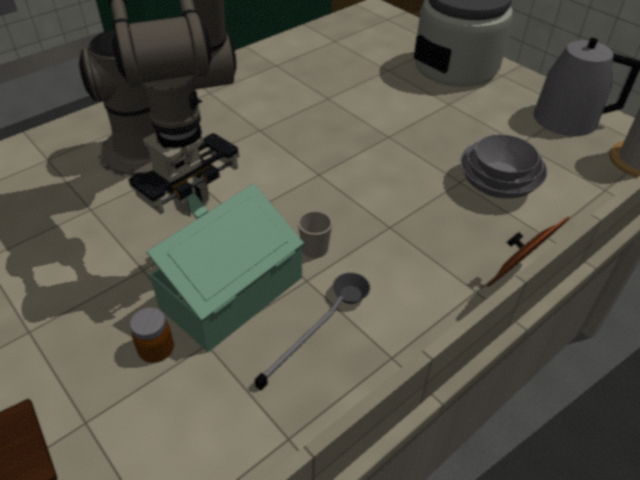

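The lid follows the gripper, with the tab still in the jaws at about (195,205). I'll carry on along the arc.

```bash
python3 -m handwheel '{"translation": [[0.068,0.006,0.104],[0.076,0.008,0.097],[0.086,0.009,0.089],[0.094,0.01,0.08],[0.102,0.011,0.07],[0.108,0.012,0.06],[0,0,0],[0,0,0]], "twist": [0,0,0,0,0,0,0,0]}'
python3 - <<'E'
from h import *
t=theta();print(t); print(get_obs()['contact_force'],get_obs()['grip_width']); table(t[0],t[0]+.8,8)
E
```

```text
time: 8.0
tool_pos: [529.9, -103.0, 267.3]
tcp_rot: [3.139, 0.001, 1.676]
contact_force: [-0.6, -1.0, 2.0]
grip_width: 27.4
(np.float64(1.0684828665547546), np.float64(184.79491606090076))
[-0.61566596 -1.00567372  1.99023089] 27.36223190697785
1.17 [0.109 0.008 0.059] [ 546. -102.  276.]
1.27 [0.117 0.012 0.04 ] [ 564. -100.  282.]
1.37 [0.12  0.013 0.028] [582. -98. 287.]
1.47 [0.122 0.013 0.016] [600. -96. 289.]
1.57 [0.123 0.013 0.004] [619. -94. 290.]
1.67 [ 0.123  0.013 -0.009] [637. -92. 288.]
1.77 [ 0.122  0.013 -0.021] [655. -90. 285.]
1.87 [ 0.119  0.013 -0.033] [673. -88. 280.]
```

```bash
python3 -m handwheel '{"translation": [[0.109,0.008,0.059],[0.117,0.012,0.04],[0.12,0.013,0.028],[0.122,0.013,0.016],[0.123,0.013,0.004],[0.123,0.013,-0.009],[0,0,0],[0,0,0]], "twist": [0,0,0,0,0,0,0,0]}'
python3 - <<'E'
from h import *
t=theta();print(t); shot('scene','scene5.png');print(get_obs()['contact_force'],get_obs()['grip_width']); table(t[0],1.83,2)
E
```

```text
time: 9.0
tool_pos: [631.9, -91.6, 286.4]
tcp_rot: [-3.131, -0.002, 1.674]
contact_force: [1.4, 0.1, 2.8]
grip_width: 27.8
(np.float64(1.6426619337843866), np.float64(183.72702714293354))
[0.11341775 1.14981896 3.10753274] 27.73464976969407
1.74 [ 0.117  0.005 -0.001] [649. -91. 286.]
1.83 [ 0.112  0.012 -0.027] [666. -89. 282.]
```

View pics/scene5.png

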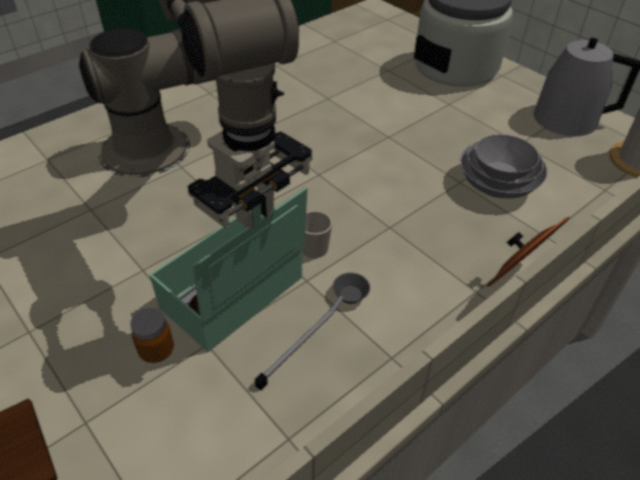

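The lid is just past vertical and still held. I'll push it to about 1.85, then open.

```bash
python3 -m handwheel '{"translation": [[0.09,0.008,-0.005],[0.09,0.008,-0.015],[0.08,0.008,-0.02],[0,0,0],[0,0,0],[0,0,0],[0,0,0],[0,0,0]], "twist": [0,0,0,0,0,0,0,0]}'
python3 - <<'E'
from h import *
t=theta();print(t); print(get_obs()['contact_force'],get_obs()['grip_width'])
E
```

```text
time: 10.05
tool_pos: [667.7, -87.5, 279.8]
tcp_rot: [-3.125, -0.004, 1.674]
contact_force: [0.7, 0.8, 2.1]
grip_width: 28.1
(np.float64(1.842205715481444), np.float64(184.17150795385004))
[0.67729794 0.77707214 2.13181992] 28.05085780191698
```

Next I'll open in place, then rise.

```bash
python3 -m handwheel '{"translation": [[0,0,0],[0,0,0],[0,0,0],[0,0,0],[0,0,0],[0,0,0.1],[0,0,0.2],[0,0,0.2]], "twist": [0,0,0,0,0,0,0,0]}' 0
python3 - <<'E'
from h import *
c=shot('scene','scene6.png');find(c,'scene','lid_tab');find(c,'scene','tray_handle');
c=shot('top','top6.png');find(c,'top','lid_tab');find(c,'top','tray_handle');print(get_obs()['tool_pos'],get_obs()['contact_force'])
E
```

```text
time: 11.05
tool_pos: [665.7, -87.7, 354.5]
tcp_rot: [-3.116, -0.007, 1.672]
contact_force: [0.0, -0.3, 0.9]
grip_width: 91.6
scene lid_tab sf [([654.0, -98.0, 196.0], 0.76)]
scene lid_tab sp [([677.0, -84.0, 274.0], 0.87)]
scene tray_handle sf [([494.0, -116.0, 12.0], 0.72)]
scene tray_handle sp [([544.0, -108.0, 72.0], 0.78)]
top lid_tab sf [([646.0, -42.0, 197.0], 0.87)]
top lid_tab sp [([675.0, -86.0, 277.0], 0.57)]
top tray_handle sf [([560.0, -23.0, 5.0], 0.6)]
top tray_handle sp [([533.0, -42.0, 17.0], 0.47)]
[665.60747137 -87.6635018  351.55307957] [0.28092751 0.25811044 0.08335441]
```

View pics/scene6.png

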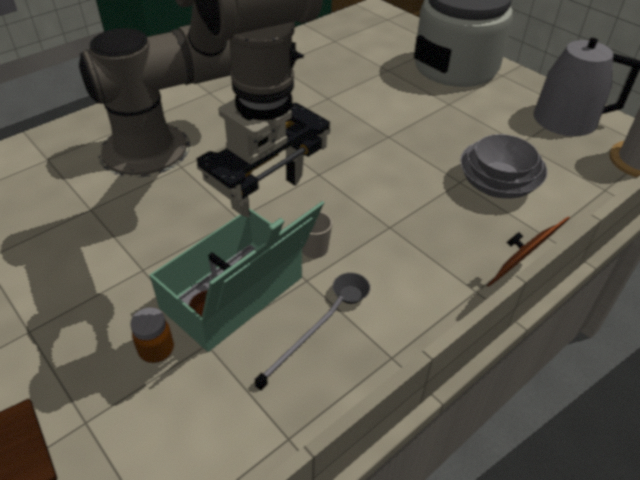

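View pics/top6.png

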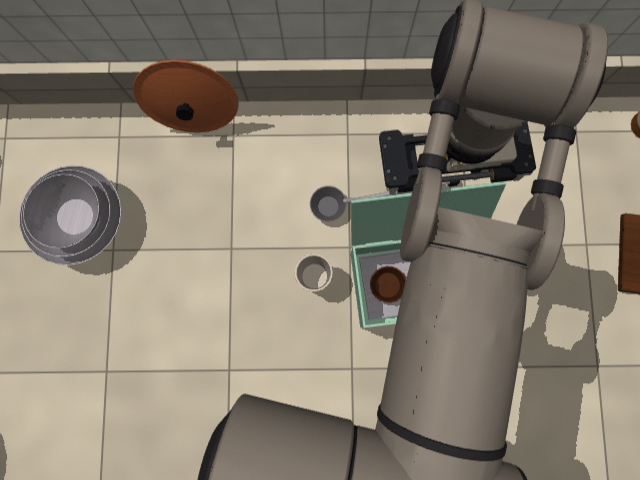

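The lid leans on its stop, with the tab at (677,-84,276) against the expected (679,-87,276). The dark handle bar shows in the scene view at about (217,258). I'll move above it.

```bash
python3 -m handwheel '{"translation": [[-0.17,-0.02,0],[-0.17,-0.02,0],[-0.17,-0.02,0],[-0.17,-0.02,0],[-0.15,-0.02,-0.15],[0,0,-0.25],[0,0,-0.15],[0,0,0]], "twist": [0,0,0,0,0,0,0,0]}' 0
python3 - <<'E'
from h import *
for cam in ('wrist','scene'):
    c=shot(cam,cam+'7.png');find(c,cam,'tray_handle');find(c,cam,'dish_a_mid');find(c,cam,'tray')
print(get_obs()['tool_pos'],get_obs()['tcp_rot'],get_obs()['contact_force'])
E
```

```text
time: 12.55
tool_pos: [535.8, -102.7, 264.0]
tcp_rot: [-3.11, -0.009, 1.672]
contact_force: [-0.5, -0.2, 0.5]
grip_width: 91.8
wrist tray_handle sf [([526.0, -107.0, 11.0], 0.79), ([548.0, 118.0, 52.0], 0.59)]
wrist tray_handle sp [([543.0, -107.0, 75.0], 0.89)]
wrist dish_a_mid sf [([535.0, -39.0, 21.0], 0.74)]
wrist dish_a_mid sp [([537.0, -40.0, 23.0], 0.77)]
wrist tray sf [([525.0, -102.0, 5.0], 0.83), ([628.0, -98.0, 150.0], 0.27)]
wrist tray sp [([543.0, -100.0, 4.0], 0.73)]
scene tray_handle sf [([494.0, -118.0, 12.0], 0.89)]
scene tray_handle sp [([546.0, -106.0, 72.0], 0.84)]
scene dish_a_mid sf [([654.0, -98.0, 194.0], 0.4)]
scene dish_a_mid sp []
scene tray sf [([495.0, -118.0, 10.0], 0.59), ([655.0, -105.0, 193.0], 0.46)]
scene tray sp [([616.0, -96.0, 96.0], 0.2)]
[ 536.77604317 -102.9313903   265.55174197] [-3.11390951 -0.0074244   1.67236992] [-0.24929063 -0.66081143  0.26823283]
```

View pics/wrist7.png

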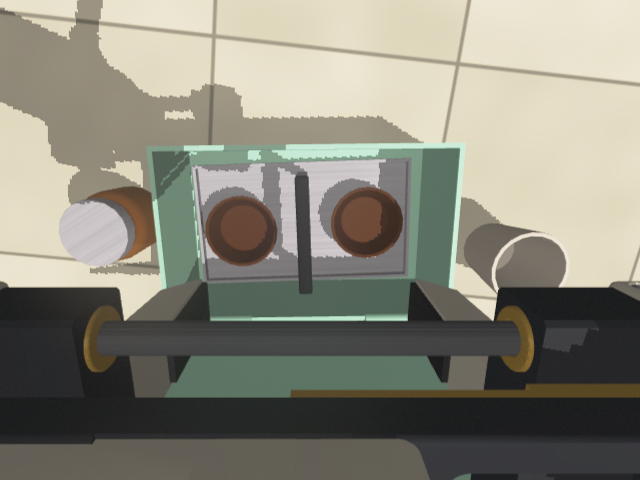

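View pics/scene7.png

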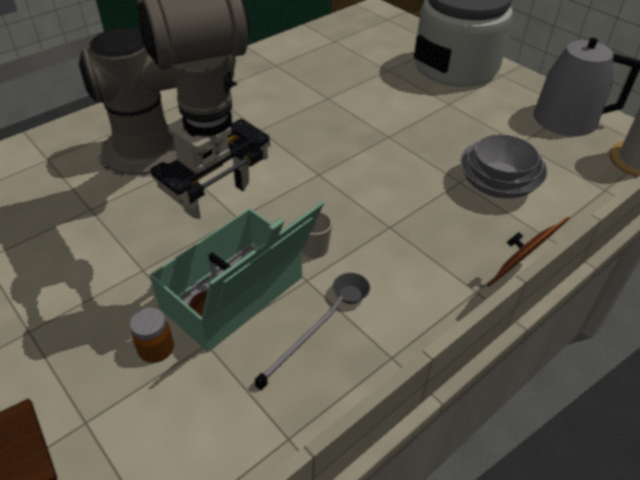

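The wrist view shows the bar from (301,176) to (306,293), with both dishes upright at (241,230) and (367,222). Now I'll compute the bar's centre and yaw.

```bash
python3 - <<'E'
from h import *
c=shot('wrist','wrist8.png')
im=c['img'].astype(int)
m=((im.sum(2)<150)).astype(np.uint8); m[:150]=0;m[300:]=0;m[:,:285]=0;m[:,325:]=0
r=cv2.minAreaRect(cv2.findNonZero(m)); print(r, cv2.boxPoints(r))
ys,xs=np.nonzero(m); print(ys.min(),ys.max())
a,b=xs[ys<ys.min()+8].mean(),xs[ys>ys.max()-8].mean()
A=ray(c,a,ys.min(),84);B=ray(c,b,ys.max(),84);print(a,b,A,B,np.linalg.norm(B-A),(A+B)/2,np.degrees(np.arctan2(*(B-A)[[1,0]])))
print(get_obs()['tool_pos'],get_obs()['tcp_rot'])
E
```

```text
((300.0, 285.0), (8.0, 0.0), -90.0) [[300. 289.]
 [300. 289.]
 [300. 281.]
 [300. 281.]]
281 289
300.0 300.0 [ 584.43870044 -104.29186826   84.        ] [ 592.1030026 -103.5564518   84.       ] 7.699504205030243 [ 588.27085152 -103.92416003   84.        ] 5.480949289163022
[ 536.75296441 -102.94700365  265.52939836] [-3.11384502 -0.00740935  1.67238044]
```

```bash
python3 - <<'E'
from h import *
im=cv2.imread('pics/wrist8.png')
print(im[230,288:324].sum(1).tolist()); print(im[165:185,302].sum(1).tolist(), im[280:300,306].sum(1).tolist())
c=capture('wrist')
A=ray(c,301,176,84);B=ray(c,306,292,84);print(A,B,np.linalg.norm(B-A),(A+B)/2,np.degrees(np.arctan2(*(B-A)[[1,0]])))
E
```

```text
[587, 585, 590, 593, 592, 591, 590, 594, 574, 440, 177, 182, 192, 192, 194, 196, 196, 192, 196, 194, 195, 182, 255, 497, 602, 603, 602, 603, 601, 600, 601, 606, 606, 605, 606, 605]
[599, 495, 399, 395, 359, 305, 285, 285, 241, 195, 197, 207, 213, 212, 214, 214, 213, 212, 212, 210] [169, 171, 170, 170, 169, 169, 166, 167, 169, 167, 160, 205, 256, 272, 270, 268, 268, 268, 270, 270]
[ 491.00133142 -112.40436754   84.        ] [594.43221538 -97.8350621   84.        ] 104.45196224756464 [ 542.7167734  -105.11971482   84.        ] 8.017948743579216
```

```bash
python3 -m handwheel '{"translation": [[0.04,-0.017,0],[0,0,-0.2],[0,0,-0.25],[0,0,-0.25],[0,0,-0.15],[0,0,0],[0,0,0],[0,0,0]], "twist": [0.024,0,0,0,0,0,0,0]}' 0
python3 - <<'E'
from h import *
c=shot('wrist','wrist9.png');find(c,'wrist','tray_handle')
print(get_obs()['tool_pos'],get_obs()['tcp_rot'],get_obs()['contact_force'])
E
```

```text
time: 14.35
tool_pos: [544.3, -106.0, 137.4]
tcp_rot: [-3.119, -0.005, 1.711]
contact_force: [0.0, 0.0, 0.3]
grip_width: 91.8
wrist tray_handle sf [([516.0, -109.0, 9.0], 0.91)]
wrist tray_handle sp [([540.0, -107.0, 79.0], 0.85), ([543.0, -102.0, 5.0], 0.69)]
[ 544.16820329 -105.9843227   137.19677115] [-3.11901395 -0.0048442   1.71137351] [-0.19093167  0.5321078   0.41022339]
```

View pics/wrist9.png

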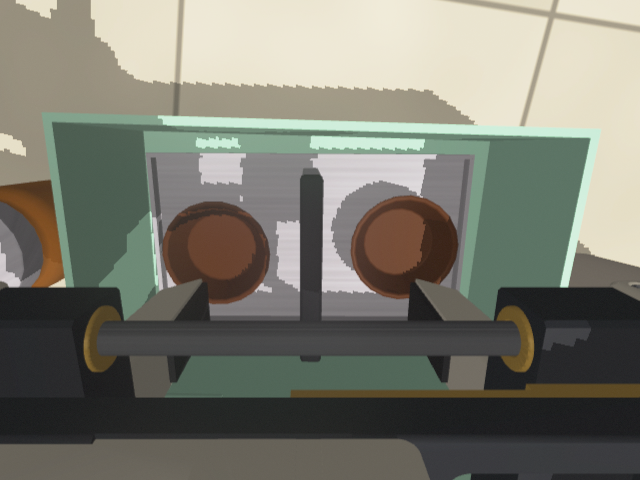

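The bar at columns 301-322 is centred between the fingers and parallel to them. Next I'll descend.

```bash
python3 -m handwheel '{"translation": [[0,0,-0.12],[0,0,-0.15],[0,0,-0.1],[0,0,0],[0,0,0],[0,0,0],[0,0,0],[0,0,0]], "twist": [0,0,0,0,0,0,0,0]}' 0
```

```text
time: 15.5
tool_pos: [546.7, -106.8, 84.7]
tcp_rot: [-3.127, -0.001, 1.712]
contact_force: [0.3, 0.8, 0.4]
grip_width: 91.9
```

```bash
python3 -m handwheel '{"translation": [[-0.02,0.007,-0.04],[0,0,0],[0,0,0],[0,0,0],[0,0,0],[0,0,0],[0,0,0],[0,0,0]], "twist": [0,0,0,0,0,0,0,0]}' 255
python3 - <<'E'
from h import *
c=shot('wrist','wrist10.png');find(c,'wrist','tray_handle')
print(get_obs()['tool_pos'],get_obs()['tcp_rot'],get_obs()['contact_force'],get_obs()['grip_width'])
E
```

```text
time: 16.5
tool_pos: [543.5, -105.7, 78.4]
tcp_rot: [-3.127, -0.001, 1.712]
contact_force: [-0.6, 0.2, 0.6]
grip_width: 16.4
wrist tray_handle sf [([506.0, -113.0, 8.0], 0.95)]
wrist tray_handle sp [([543.0, -106.0, 76.0], 0.59)]
[ 543.45324134 -105.50324038   78.42717808] [-3.12673397e+00 -1.17038354e-03  1.71134802e+00] [0.16875521 0.81247005 0.2555983 ] 12.208019388369452
```

View pics/wrist10.png

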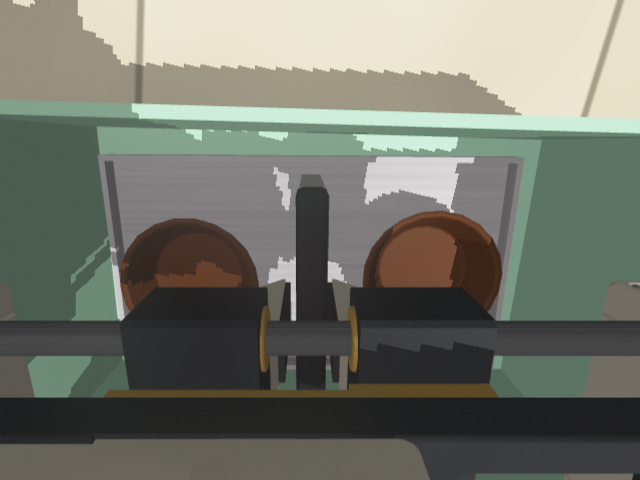

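```bash
python3 -m handwheel '{"translation": [[0,0,0],[0,0,0],[0,0,0.03],[0,0,0.05],[0,0,0.05],[0,0,0],[0,0,0],[0,0,0]], "twist": [0,0,0,0,0,0,0,0]}' 255
python3 - <<'E'
from h import *
c=shot('wrist','wrist11.png');find(c,'wrist','tray_handle')
c=shot('scene','scene11.png')
print(get_obs()['tool_pos'],get_obs()['tcp_rot'],get_obs()['contact_force'],get_obs()['moment'],get_obs()['grip_width'])
E
```

```text
time: 17.65
tool_pos: [542.2, -105.3, 97.9]
tcp_rot: [-3.124, -0.002, 1.712]
contact_force: [0.4, -0.1, -4.7]
grip_width: 11.9
wrist tray_handle sf [([503.0, -113.0, 26.0], 0.65)]
wrist tray_handle sp [([541.0, -105.0, 98.0], 0.61)]
[ 542.22100396 -105.28804127   97.8527794 ] [-3.12349602e+00 -2.37220763e-03  1.71156856e+00] [ 0.67500113  0.79201894 -4.4140671 ] [-0.004043   -0.0351755   0.00223507] 11.383465224850452
```

View pics/wrist11.png

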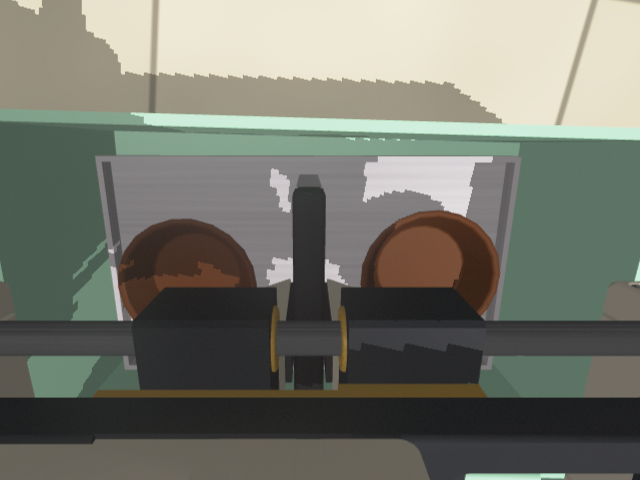

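The tray is off the floor. The wrist force of 4.7 N matches tray plus dishes, and both dishes are standing at (187,270) and (430,265). I'll lift on gently.

```bash
python3 -m handwheel '{"translation": [[0,0,0.04],[0,0,0.08],[0,0,0.1],[0,0,0.1],[0,0,0.1],[0,0,0.08],[0,0,0.04],[0,0,0]], "twist": [-0.01,0,0,0,0,0,0,0]}' 255
python3 - <<'E'
from h import *
c=shot('scene','scene12.png');find(c,'scene','tray_handle')
print(get_obs()['tool_pos'],get_obs()['tcp_rot'],get_obs()['contact_force'],get_obs()['moment'],get_obs()['grip_width'])
E
```

```text
time: 18.85
tool_pos: [542.6, -105.4, 186.2]
tcp_rot: [-3.126, -0.001, 1.695]
contact_force: [0.4, -0.7, -5.1]
grip_width: 12.0
scene tray_handle sf [([539.0, -127.0, 111.0], 0.7)]
scene tray_handle sp [([543.0, -106.0, 180.0], 0.96), ([723.0, -54.0, -3.0], 0.48)]
[ 542.12240819 -105.26419561  185.20232345] [-3.12443864e+00 -1.90027315e-03  1.69478295e+00] [ 0.31984869  1.1373569  -5.19882574] [ 0.04067365 -0.0464064   0.05346586] 11.949265090434752
```

View pics/scene12.png

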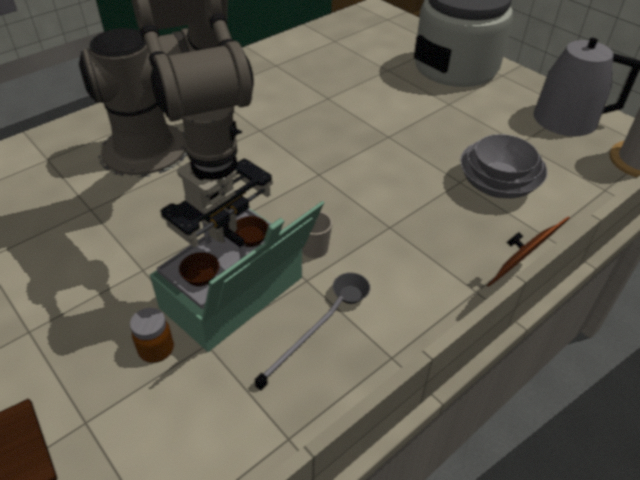

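The tray is coming up level, with the dishes at (199,267) and (251,230). I'll raise it another 70 mm or so, easing off away from the lid.

```bash
python3 -m handwheel '{"translation": [[0,0,0.04],[0,0,0.08],[-0.02,0,0.1],[-0.04,0,0.1],[-0.04,0,0.1],[-0.02,0,0.06],[0,0,0.03],[0,0,0]], "twist": [0,0,0,0,0,0,0,0]}' 255
python3 -m handwheel '{"translation": [[0,0,0],[0,0,0],[0,0,0],[0,0,0],[0,0,0],[0,0,0],[0,0,0],[0,0,0]], "twist": [0,0,0,0,0,0,0,0]}' 255
python3 - <<'E'
from h import *
for cam in ('scene','top','wrist'):
    c=shot(cam,cam+'13.png')
    for l in ('tray_handle','dish_a_mid','lid_tab','cup','jar','ladle'): find(c,cam,l)
o=get_obs();print(o['time'],o['tool_pos'],o['tcp_rot'],o['contact_force'],o['moment'],o['grip_width'],o['dq'])
E
```

```text
time: 20.0
tool_pos: [522.3, -105.2, 267.6]
tcp_rot: [-3.125, -0.002, 1.695]
contact_force: [0.1, -0.3, -5.0]
grip_width: 11.5
time: 21.0
tool_pos: [522.1, -105.0, 265.7]
tcp_rot: [-3.122, -0.003, 1.695]
contact_force: [0.4, -0.5, -4.7]
grip_width: 11.9
scene tray_handle sf [([550.0, -117.0, 191.0], 0.56)]
scene tray_handle sp []
scene dish_a_mid sf [([506.0, -37.0, 203.0], 0.9), ([547.0, -113.0, 190.0], 0.74)]
scene dish_a_mid sp [([511.0, -44.0, 203.0], 0.81)]
scene lid_tab sf [([655.0, -98.0, 191.0], 0.71)]
scene lid_tab sp [([675.0, -81.0, 274.0], 0.9)]
scene cup sf [([575.0, 97.0, 48.0], 0.87)]
scene cup sp [([554.0, 100.0, 2.0], 0.63)]
scene jar sf [([578.0, -292.0, 57.0], 0.56)]
scene jar sp [([557.0, -291.0, -7.0], 0.62)]
scene ladle sf []
scene ladle sp [([723.0, -57.0, -6.0], 0.78)]
top tray_handle sf [([487.0, -73.0, 193.0], 0.97)]
top tray_handle sp []
top dish_a_mid sf [([512.0, -26.0, 213.0], 0.87)]
top dish_a_mid sp [([511.0, -42.0, 205.0], 0.85)]
top lid_tab sf [([642.0, -57.0, 197.0], 0.88), ([485.0, -66.0, 196.0], 0.36)]
top lid_tab sp [([675.0, -87.0, 275.0], 0.87)
[... 222 characters left out ...]
], 0.6)]
wrist tray_handle sf [([484.0, -110.0, 198.0], 0.71)]
wrist tray_handle sp [([521.0, -107.0, 267.0], 0.77)]
wrist dish_a_mid sf [([507.0, -34.0, 205.0], 0.7)]
wrist dish_a_mid sp [([515.0, -40.0, 209.0], 0.74)]
wrist lid_tab sf [([638.0, 17.0, 208.0], 0.61)]
wrist lid_tab sp []
wrist cup sf [([557.0, 126.0, 57.0], 0.6)]
wrist cup sp []
wrist jar sf [([557.0, -295.0, 89.0], 0.79)]
wrist jar sp []
wrist ladle sf []
wrist ladle sp []
22.95 [ 522.05649036 -104.99354115  265.69010575] [-3.12183004 -0.00314329  1.69474298] [-0.53546947  0.88315059 -5.26340704] [-0.05962251 -0.01138112 -0.01505659] 11.643886429041725 [ 0.00062779 -0.00094045  0.00100933  0.00089502 -0.0018197   0.00030898]
```

View pics/scene13.png

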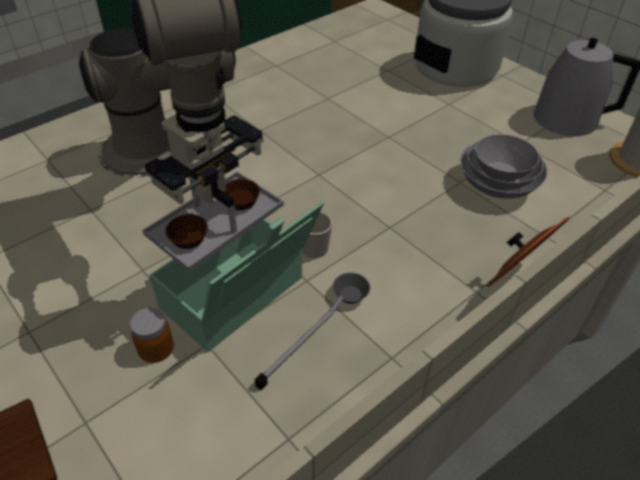

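View pics/wrist13.png

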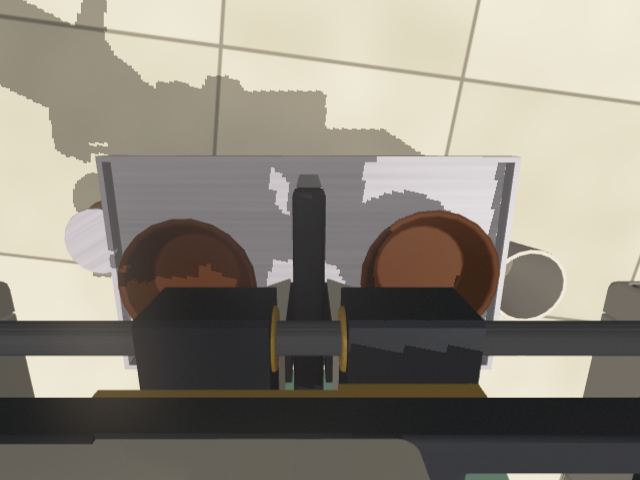

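The tray hangs level. Its underside is at about 191 mm, roughly 90 mm above the rim and some 60 mm clear of the lid. Both dishes are standing at (187,232) and (241,194), and the lid and bystanders haven't moved, so I'm handing in.

```bash
python3 -c "
from plant import *
print(close_job())"
```

```text
the job is handed in; nothing more can be done
None
```

I opened the lid onto its stop, lifted the tray straight out by its handle, and handed the job in at about 23 s. No verdict comes back, so this rests on my last checks.

- **Lid:** I took it by its tab and carried it round the hinge arc to about 1.84 rad, then let go. It fell back onto its stop, with the tab found at about (675, -84, 275) mm against an expected (679, -87, 276) mm. It was still there at the end.
- **Tray:** I gripped the handle bar (12 mm opening) and lifted gently, keeping it level.
    - It ended with the handle at about 263 mm, so the underside is about 91 mm above the rim and about 60 mm from the lid.
    - The tool was within about 1.2° of vertical, the joints were still, and the wrist carried about 5 N, which fits the tray plus both dishes.
- **Dishes and bystanders:** Both dishes stand in the tray in the scene and wrist pictures. The last cup, jar and ladle positions match the first ones to within about 5 mm.

**Checks that missed or disagreed:**
- The networks missed the handle point in the last scene and top pictures. In the wrist picture they put it at 267 mm, against 263 mm from the tool position.
- They gave a position for only one of the two dishes; I confirmed the other by eye.
- They missed the jar's base in the last top picture, so its final position comes from the scene camera only.

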